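# Latch a mixer board carrier into its test bay

## Robot

A 6-joint arm with a two-finger parallel gripper is mounted at the origin on the work surface. World frame = base frame: x ahead of the robot, y to its left, z up, the work surface at z = 0. Lengths are in m, angles in rad, forces in N, time in s.
With the tool pointing down it reaches from about 0.35 to 0.775 m from the base axis. Payload 7.3 kg.
Tool frame: the origin (TCP) lies at the very end of the fingers, on their centre line; the grasp point (between the pads) lies 19 mm behind it (robot.pinch_z is the distance from the TCP to the grasp point, in m); z points along the fingers, y is the line along which they close (so a half turn about z gives the same grasp; the last joint's range is limited). The gripper opens to 92 mm and grips with 3 to 60 N. Pads are 19 mm wide; open, the fingers measure 130 mm over their backs; the gripper's body (75 mm by 190 mm) begins 47 mm behind the grasp point.
Start: joints at [-1.464, 0.342, 1.524, -0, 1.275, -0.146], TCP at [0.131, -0.508, 0.227] pointing down, gripper open.
Joint ranges: [-2.53, 2.53], [-0.77, 2.02], [0.04, 2.7], [-1, 4.14], [0.28, 2.66], [-3.11, 3.11]. Speed limits (rad/s): [2.57, 2.57, 3.14, 3.14, 3.14, 3.14].

## Interface

Orientations are given as [roll, pitch, yaw] about the fixed x, y, z axes, in that order (R = Rz(yaw) Ry(pitch) Rx(roll)).
In Python, from cell import robot gives the robot as it stands.
- The arm moves only by the tool move_arm, never from a script. Its argument "motion" is a list of rows, each a list of 6 numbers: the shift along the tool's x, y, z in units of 0.1 m (1.0 is 0.1 m), then the turn, a rotation vector about the tool's x, y, z in units of pi rad (1.0 is pi rad). In form: [[dx, dy, dz, rx, ry, rz], ...]. A call has 1 to 12 rows; each row is the pose to reach, as a shift and turn from the pose commanded when the call began, along the tool's axes at that moment, turning the shorter way round; what a row does not reach only later rows make up. A row lasts 1/8 s, in which the tool goes at most 62.5 mm and 10.7 degrees, less where a joint would pass 70% of its speed; a pose out of reach is approached as far as the arm can. A call with a number of a shift or a turn outside -1 to 1 is refused whole. A call with a gripper value outside its range is refused whole. "fingers" is the opening, from -1 (shut) to 1 (fully open), set as the call begins (left out, the last holds). The fingers move at their own pace and stop on an object; "newtons" is the grip in N (left out, the last holds). Time passes only in rows, so rows that repeat a pose let the fingers close. It gives the time, the measured TCP pose, the force, the opening and the grip force at its end, in the units of the state.
- robot.observe(): the state, without advancing time (a new reading comes with each control period).
- robot.read_camera(name): name is "scene" or "top"; returns a dict with "image" (384x512x3 uint8, red, green, blue), "range_z" (384x512 float32, m along the optical axis (not along the pixel's ray), 0 where there is no reading), "vfov" (degrees; the focal length in pixels is half the picture's height over the tangent of half this angle, whatever the lens; pixels are square), "cx", "cy" (the principal point, pixels), "extrinsics" (4x4, takes a point from camera to world coordinates). Camera axes: x right, y up, looking along -z (the intrinsics and any distortion apply to the point x, -y, -z); pixel columns grow to the right and rows downward; lengths in m; the calibration is good to about 2 mm. A picture is of the moment at which its call begins.
- robot.hand_in(): hands the job in; it is judged then, once.
The state is a dict: "time": time; "qpos": joint angles; "qvel": joint speeds; "joint_efforts": joint torques, N m; "tool_pos": TCP position; "tool_rot": TCP orientation; "contact_force": force on the tool from outside, world axes, zero at the start; "torque": the same for the moment, N m; "opening": finger opening in m; "grip_force": force on a finger pad.
Only numpy, scipy, OpenCV 4.12 (cv2) and the standard library are available. Lean on these libraries where they do the work, as an engineer would, in place of code of your own. Each camera call takes 0.05 s, during which the arm holds its last target. There are 200 camera calls.

## Task

Load the mixer-board carrier into the test bay: lift it by its black carrying grip, set it down gently on the open runway in front of the hood with its connector end towards the hood, let go, and then push it in from its outer end until it meets the spring contacts. Swing the draw latch's loop over, hook its bar behind the keeper on the side of the carrier, and press the lever down flat over centre, so that the latch draws the carrier home onto the contacts and stays shut. Keep the carrier level and leave the other things on the bench where they are.

Things in the scene. Friction and masses are not known exactly. Their poses are not given: they have to be found in the camera images.
- bay: The test bay, fixed to the bench: aluminium base plate 175 x 355 mm, 10 mm thick, with a runway and, over its -y end, a low grey hood with a clear top. Origin at bench height on the runway's centre line; y points along the runway, out of the hood; z up. Draw latch at x = 85 mm. Two white guide strips, 8 mm high, 74 mm apart up to y = 5 mm, widen to 92 mm at the runway's open end (y = 190 mm).
- hood_mouth (a point): Middle of the lower edge of the hood's mouth (bay y = -18 mm, on the plate's top face). The mouth is 90 mm wide, 56 mm high. The hood reaches from here 146 mm towards -y, is 98 mm wide, and its top is 74 mm above the bench.
- runway (a point): Point on the plate's top face (10 mm above the bench), bay y = 95 mm, where the carrier's origin belongs when set down in front of the hood. From here the carrier slides 138 mm towards -y until it touches the two spring contacts in the hood (origin at bay y = -43 mm); the latch later draws it about 6 mm further.
- carrier: The loose board carrier, about 0.55 kg: aluminium plate 70 (x) x 170 (y) x 8 mm with a green mixer board on it. Origin at the centre of its underside. The black connector at its -y end (33 mm high) goes into the hood first; the +y end has an aluminium end plate. The keeper sticks out on its +x side, to x = 97 mm. Loaded, its axes are parallel to the bay's.
- grip (a point): Centre of the top face of the carrier's black carrying grip: an upright block 20 (x) x 56 (y) mm at the carrier's middle, from 16 to 52 mm above its underside; the board beside it is low (under 20 mm above the underside) for 25 mm to either side. Hold it across x.
- end_plate (a point): Middle of the outer face of the carrier's end plate (carrier y = 85 mm, z = 26 mm); the plate is 70 mm wide and reaches from 8 to 38 mm above the underside. Push here towards -y; sliding friction is 2 to 5 N.
- keeper (a point): Seat of the keeper, a steel hook on an arm at the carrier's +x side: where the centre of the loop's bar lies when hooked (carrier x 85, y 74, z 26 mm). Its post, 24 mm wide along x, 8 mm thick, stands on the -y side of the seat; the bar rests on the foot, which reaches 18 mm beyond the seat in +y.
- keeper_lip (a point): Top outer edge of the keeper's lip (carrier y 75, z 40 mm). The lip overhangs the seat by 5 mm and is 6 mm thick. The centre of the loop's bar must come down at least 5 mm beyond (+y of) this edge, 6 to 15 mm beyond is good; the closing lever then draws it in under the lip.
- latch_pivot (a point): The lever's pivot on the latch base, 42 mm above the bench; its axis is the bay's x axis. The loop hangs on a pin on the lever, 28 mm from this pivot and 0.21 rad below the line of the flat lever, so raising the lever lets the loop out towards +y.
- lever (a joint): Angle of the latch lever, rad: 0 = pressed flat, pointing to the bay's -y; grows as it is raised over the pivot; 1.57 = upright; stop at 2.1, leaning to +y. It stays where it is left, and comes forward by itself when the loop is pulled to +y (about 4 N). Closing takes some 1 to 6 N at the grip; it passes dead centre 0.2 rad before flat and then stays shut.
- loop (a joint): Angle of the loop against the lever, rad: 0 = as when latched; 2.6 = folded back on its stop, 0.54 rad off the lever (the start: the loop stands a little past upright, leaning back towards -y). It swings loosely and falls by its own weight. Its elevation above the bay's +y direction is this angle minus the lever's.
- lever_pad (a point): Point on the top (pressing) face of the lever's black grip, 100 mm from the pivot and 12 mm off the pivot's line. The grip is 22 mm wide, 12 mm thick, and lies 54 to 136 mm from the pivot; flat, its top is 54 mm above the bench. When the lever is upright this face looks to the bay's +y.
- loop_bar (a point): Middle of the loop's cross bar, the part that hooks behind the keeper: round steel, 8 mm thick. The loop is a ladder of 8 mm bar, 40 mm clear inside (along the bay's x), 100 mm from its pin to the bar.
- loop_grip (a point): Middle of the loop's grip rung: a black sleeved bar parallel to the hook bar (along the bay's x), 12 mm thick, 38 mm long between the loop's two legs. The legs run on past the hook bar and are bent up to it: it lies 40 mm beyond the hook bar and 14 mm above the loop's plane (latched). Pinch it across the bay's y; it turns between the fingers.
- contact_a (a joint): Spring contact in the hood at bay x = -18 mm: m pressed in; 0 = free, 0.012 = fully in; about 0.9 N per mm.
- contact_b (a joint): The other spring contact, at bay x = 18 mm; same values.
- flux_bottle: Bystander: clear bottle, 52 mm across, 130 mm high. Origin under its centre.
- reel: Bystander: flat grey component reel, 110 mm across. Origin under its centre.
- spacer_jar: Bystander: clear jar, 56 mm across, 75 mm high. Origin under its centre.
- screwdriver: Bystander: screwdriver lying on the bench, 180 mm.
- flux_brush: Bystander: brush lying on the bench, 160 mm.
- multimeter: Bystander: grey multimeter lying on its back, 85 x 165 x 32 mm.

How it is judged:
By the outcome, as a careful person would: the job done as asked, in the order asked, and still so for the second after the job is handed in, with the robot touching nothing.
It also fails if it takes over 72 s, if anything falls off the work surface, if the arm or the gripper's body presses on something with over 40 N, if the wrist force passes 120 N, or if a joint passes its speed limit or range.

## Working session

There is one attempt and no reset: what is moved stays moved. The work goes in short steps, Python scripts to look and compute and a tool call to move; the robot and the scene stay as the last step left them, time stands still between calls to the robot, and variables do not carry over. Pictures are saved under pics/ and viewed, at most 10 in all, crops included, and the job is handed in when it is done.

Besides the shell and the picture viewer there is one more tool, called as a command line: name --pt "numbers of a row" for each row, then --argument value for the rest. move_arm: Moves the arm, as the interface text tells. Shifts and turns lie within -1 to 1; 1 stands for 0.1 m of shift or pi rad of turn. Its arguments: {"type":"object","properties":{"motion":{"type":"array"},"fingers":{"type":"number"},"newtons":{"type":"number"}},"required":["motion"]}

```bash
ls; mkdir -p pics
cat > h.py <<'E'
import numpy as np, cv2
from cell import robot
def cam(n):
    c=robot.read_camera(n); np.savez('/tmp/%s.npz'%n,**{k:np.array(v) for k,v in c.items()}); return c
def load(n): return dict(np.load('/tmp/%s.npz'%n))
def pts(c):
    im=c['image'];H,W=im.shape[:2];f=H/2/np.tan(np.radians(c['vfov'])/2)
    u,v=np.meshgrid(np.arange(W),np.arange(H));z=c['range_z']
    P=np.stack([(u-c['cx'])/f*z,-(v-c['cy'])/f*z,-z],-1)
    E=c['extrinsics'];return P@E[:3,:3].T+E[:3,3]
def ray(c,u,v,h):
    H=c['image'].shape[0];f=H/2/np.tan(np.radians(c['vfov'])/2);E=c['extrinsics']
    d=E[:3,:3]@np.array([(u-c['cx'])/f,-(v-c['cy'])/f,-1]);o=E[:3,3];return o+d*(h-o[2])/d[2]
E
python3 - <<'E'
from h import *
for n in('scene','top'):
    c=cam(n);print(n,c['vfov'],c['cx'],c['cy'],c['extrinsics'].round(3).tolist(),[k for k in c])
    cv2.imwrite(f'pics/{n}0.png',cv2.resize(c['image'][:,:,::-1],(800,600),interpolation=cv2.INTER_CUBIC))
print(robot.observe(),robot.pinch_z)
E
```

```text
pics
scene 48.94954474854319 247.23752345839387 188.63836161526766 [[0.195, -0.54, 0.819, 1.453], [0.981, 0.105, -0.165, -0.18], [0.003, 0.835, 0.55, 0.662], [0.0, 0.0, 0.0, 1.0]] ['image', 'range_z', 'vfov', 'cx', 'cy', 'extrinsics']
top 47.975733720868604 257.9088790724367 182.90635045449454 [[-0.001, 0.995, -0.098, 0.418], [-1.0, -0.001, -0.008, -0.002], [-0.008, 0.098, 0.995, 1.326], [0.0, 0.0, 0.0, 1.0]] ['image', 'range_z', 'vfov', 'cx', 'cy', 'extrinsics']
{'time': 0.1, 'qpos': array([-1.46401876e+00,  3.42652202e-01,  1.52489860e+00, -1.80627172e-05,
        1.27542557e+00, -1.46035240e-01]), 'qvel': array([-0.0003051 , -0.00314827, -0.00414797, -0.00081299,  0.00040222,
       -0.00101163]), 'joint_efforts': array([ 2.43562783e-03, -4.32004344e+01, -2.44694299e+01,  7.21784472e-02,
        5.25608927e-02, -3.63082449e-05]), 'tool_pos': array([ 0.13127669, -0.50794873,  0.2261229 ]), 'tool_rot': array([-3.14022115e+00, -1.84264891e-04,  2.52817952e-01]), 'contact_force': array([-0.07422532, -0.25484811, -0.33479367]), 'torque': array([ 0.03287578, -0.02993653,  0.00511078]), 'grip_force': 0.0, 'opening': 0.09180091063384364} 0.0188
```

View pics/scene0.png

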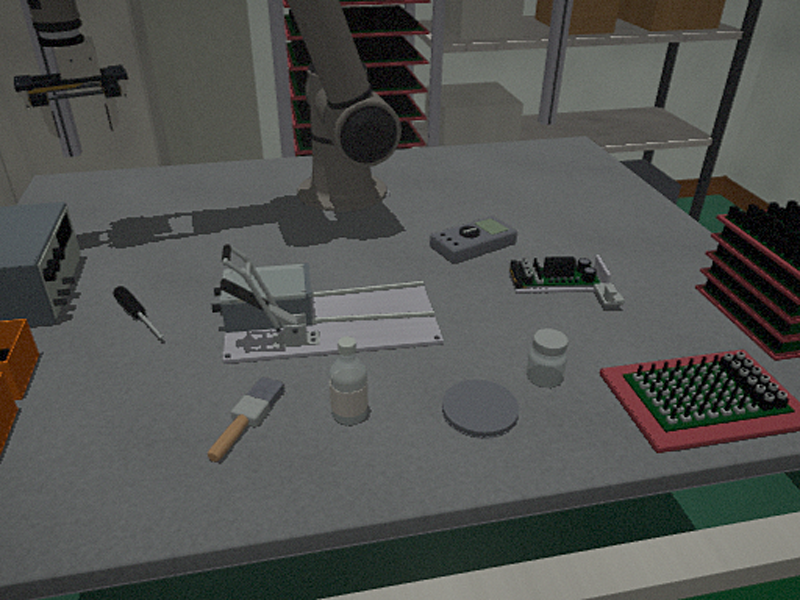

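View pics/top0.png

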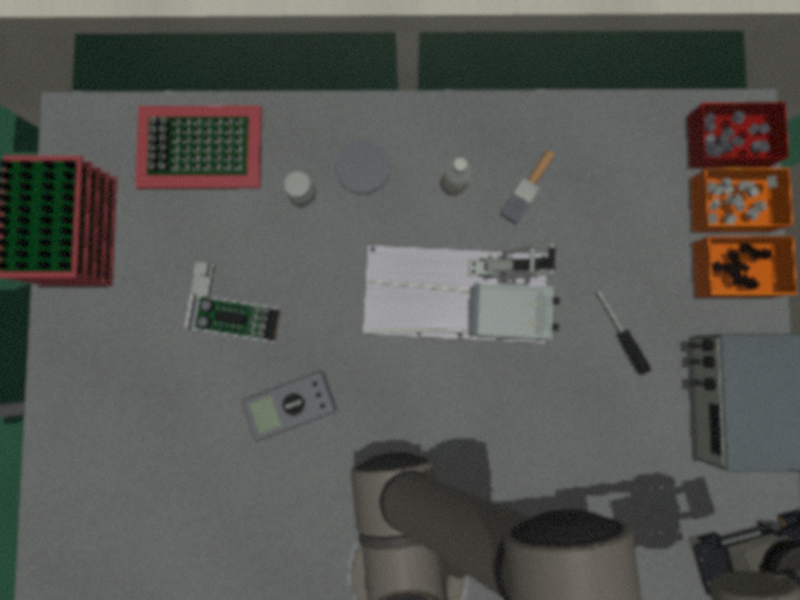

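The top view is 800 wide for 512, with up = +x and left = +y. The plate spans about (365-550, 247-340) and the hood (470-553, 285-340). The latch is at (545, 262). The carrier is at (235, 315) with its connector to the right and the keeper at (200, 270).

Run:
```python
from h import *
c=load('top');P=pts(c);im=c['image'].astype(int);s=512/800
def reg(x0,x1,y0,y1):
    m=np.zeros(im.shape[:2],bool);m[int(y0*s):int(y1*s),int(x0*s):int(x1*s)]=1;return m
def rect(m,h):
    m=m.astype(np.uint8);n,l,st,_=cv2.connectedComponentsWithStats(m);m=(l==1+np.argmax(st[1:,4]))
    v,u=np.nonzero(m);Q=np.array([ray(c,a,b,h)[:2] for a,b in zip(u,v)])
    r=cv2.minAreaRect((Q*1000).astype(np.float32));print(len(u),r,cv2.boxPoints(r).round(0).tolist());return m,Q
z=P[...,2]
b=im.mean(-1);sat=im.max(-1)-im.min(-1)
print('bench',np.median(z[220:230,150:180]),'plate',np.median(z[int(310*s)-3:int(310*s)+3,int(410*s):int(440*s)]))
print('brightness plate',b[int(310*s),int(420*s)],'bench',b[int(420*s),int(420*s)])
print('plate');rect(reg(350,468,230,350)&(b>130),.010)
print('hood top');rect(reg(440,580,270,350)&(z>.06)&(z<.09),.074)
g=(im[...,1]-im[...,0]>15)&reg(170,300,250,350)
print('board');rect(g,.012)
print('grip');
mg=reg(210,256,295,340)&(z>.042)&(z<.06);m,Q=rect(mg,.052);print(P[m].mean(0),np.median(P[m][:,2]))
mc=reg(170,300,290,350)&(z>.006)
print('carrier all');rect(mc,.01)
ml=reg(455,570,235,283)&(z>.03)
k=reg(180,222,255,292)&(z>.015);print('keeper',P[k].mean(0),P[k].min(0),P[k].max(0))
# latch heights along y
for x in range(460,565,6):
    r=reg(x,x+6,235,283);q=P[r];i=q[:,2].argmax();print(x,q[i].round(3),end=' ')
```

```text
bench 0.0007013274196487895 plate 0.009989150987654072
brightness plate 160.66666666666666 bench 100.33333333333333
plate
3641 ((536.5816650390625, -16.39220428466797), (201.9830322265625, 175.27012634277344), 87.07235717773438) [[444.0, -113.0], [619.0, -122.0], [629.0, 80.0], [454.0, 89.0]]
hood top
1707 ((496.3792419433594, -192.93106079101562), (146.75709533691406, 98.37261962890625), 87.17476654052734) [[444.0, -264.0], [542.0, -269.0], [549.0, -122.0], [451.0, -117.0]]
board
426 ((486.31243896484375, 350.71392822265625), (124.23899841308594, 59.78061294555664), 80.99422454833984) [[447.0, 294.0], [506.0, 285.0], [526.0, 407.0], [467.0, 417.0]]
grip
129 ((485.8309326171875, 339.53143310546875), (57.32950210571289, 19.740812301635742), 81.23696899414062) [[472.0, 313.0], [491.0, 310.0], [500.0, 366.0], [480.0, 369.0]]
[0.48600904 0.3400054  0.05160176] 0.05159905490132788
carrier all
1345 ((491.89886474609375, 344.10955810546875), (181.63168334960938, 82.42084503173828), 81.41202545166016) [[438.0, 260.0], [519.0, 248.0], [546.0, 428.0], [465.0, 440.0]]
keeper [0.56546052 0.3990295  0.03692025] [ 0.41781276 -0.0018391   0.01500601] [0.59598728 0.42476984 1.32639113]
460 [ 0.418 -0.002  1.326] 466 [ 0.57  -0.122  0.019] 472 [ 0.418 -0.002  1.326] 478 [ 0.57  -0.137  0.052] 484 [ 0.578 -0.152  0.054] 490 [ 0.589 -0.163  0.063] 496 [ 0.579 -0.174  0.069] 502 [ 0.418 -0.002  1.326] 508 [ 0.418 -0.002  1.326] 514 [ 0.553 -0.198  0.115] 520 [ 0.557 -0.206  0.133] 526 [ 0.571 -0.214  0.156] 532 [ 0.555 -0.222  0.169] 538 [ 0.555 -0.231  0.177] 544 [ 0.418 -0.002  1.326] 550 [ 0.418 -0.002  1.326] 556 [ 0.418 -0.002  1.326] 562 [ 0.418 -0.002  1.326]
```

move_arm --pt "0.3 -0.3 -0.8 0 0 -0.06" --pt "0.6 -0.6 -0.8 0 0 -0.12" --pt "1 -1 -0.8 0 0 -0.18" --pt "1 -1 -0.8 0 0 -0.24" --pt "1 -1 -0.8 0 0 -0.3" --pt "1 -1 -0.8 0 0 -0.37" --pt "1 -1 -0.8 0 0 -0.37" --pt "1 -1 -0.8 0 0 -0.37" --fingers -0.1

```text
time: 1.1
tool_pos: [0.2031, -0.3864, 0.3065]
tool_rot: [-3.141, -0.0, 1.412]
contact_force: [-0.3, 0.2, 0.3]
opening: 0.0412
grip_force: 0.0
```

move_arm --pt "0.5 0.42 0 0 0 0" --pt "1 0.85 0 0 0 0" --pt "1 0.85 0 0 0 0"

```text
time: 1.48
tool_pos: [0.3047, -0.2984, 0.3068]
tool_rot: [3.141, -0.001, 1.418]
contact_force: [-0.2, -0.7, -0.2]
opening: 0.0414
grip_force: 0.0
```

move_arm --pt "0.5 0.42 0 0 0 0" --pt "1 0.85 0 0 0 0" --pt "1 0.85 0 0 0 0"

```text
time: 1.85
tool_pos: [0.4038, -0.2134, 0.3065]
tool_rot: [-3.142, -0.0, 1.418]
contact_force: [0.3, -1.0, 0.8]
opening: 0.0409
grip_force: 0.0
```

move_arm --pt "0.5 0 0 0 0 0" --pt "1 0 0 0 0 0"

```text
time: 2.1
tool_pos: [0.4172, -0.1167, 0.3064]
tool_rot: [-3.141, 0.001, 1.411]
contact_force: [1.6, -1.0, -0.5]
opening: 0.0418
grip_force: 0.0
```

move_arm --pt "0.5 0 0 0 0 0" --pt "1 0 0 0 0 0"

```text
time: 2.35
tool_pos: [0.4329, -0.0177, 0.3067]
tool_rot: [3.141, 0.001, 1.411]
contact_force: [1.7, 0.2, -0.4]
opening: 0.0413
grip_force: 0.0
```

move_arm --pt "0.5 0 0 0 0 0" --pt "1 0 0 0 0 0"

```text
time: 2.6
tool_pos: [0.4488, 0.0811, 0.3067]
tool_rot: [3.141, 0.001, 1.412]
contact_force: [0.7, -0.5, -1.0]
opening: 0.0414
grip_force: 0.0
```

move_arm --pt "0.5 0 0 0 0 0" --pt "1 0 0 0 0 0"

```text
time: 2.85
tool_pos: [0.4647, 0.1799, 0.3067]
tool_rot: [3.141, 0.001, 1.412]
contact_force: [-0.2, -0.5, 0.2]
opening: 0.0416
grip_force: 0.0
```

move_arm --pt "0.5 0 0 0 0 0" --pt "1 0 0.2 0 0 0" --pt "1 0 0.6 0 0 0" --pt "1 0 1 0 0 0"

```text
time: 3.35
tool_pos: [0.4802, 0.2778, 0.2052]
tool_rot: [3.141, 0.001, 1.413]
contact_force: [0.3, 0.2, -1.1]
opening: 0.0412
grip_force: 0.0
```

move_arm --pt "0.3 0 0.3 0 0 0" --pt "0.6 -0.04 0.9 0 0 0" --pt "0.6 -0.04 0.9 0 0 0" --pt "0.6 -0.04 0.9 0 0 0"

```text
time: 3.85
tool_pos: [0.4859, 0.3375, 0.1173]
tool_rot: [3.141, 0.0, 1.414]
contact_force: [0.5, 0.2, 0.2]
opening: 0.0414
grip_force: 0.0
```

move_arm --pt "0.02 0 0.3 0 0 0" --pt "0.02 0 0.6 0 0 0" --pt "0.02 0 0.8 0 0 0" --pt "0.02 0 0.9 0 0 0" --pt "0.02 0 0.9 0 0 0"

```text
time: 4.47
tool_pos: [0.4862, 0.3401, 0.0278]
tool_rot: [3.14, -0.001, 1.414]
contact_force: [0.4, -0.9, -0.1]
opening: 0.0413
grip_force: 0.0
```

move_arm --pt "0 0 0 0 0 0" --pt "0 0 0 0 0 0" --pt "0 0 0 0 0 0" --pt "0 0 0 0 0 0" --pt "0 0 0 0 0 0" --fingers -1 --newtons 35

```text
time: 5.1
tool_pos: [0.4852, 0.3408, 0.0274]
tool_rot: [3.141, -0.0, 1.415]
contact_force: [-2.1, -0.0, 5.8]
opening: 0.0196
grip_force: 35.0
```

move_arm --pt "0 0 -0.05 0 0 0" --pt "0 0 -0.15 0 0 0" --pt "0 0 -0.3 0 0 0" --pt "0 0 -0.5 0 0 0" --pt "0 0 -0.7 0 0 0" --pt "0 0 -0.85 0 0 0" --pt "0 0 -0.9 0 0 0" --pt "0 0 -0.9 0 0 0"

```text
time: 6.1
tool_pos: [0.4852, 0.3405, 0.1167]
tool_rot: [3.142, 0.0, 1.415]
contact_force: [-1.2, -0.3, -5.4]
opening: 0.0196
grip_force: 35.0
```

move_arm --pt "-0.1 0.02 0 0 0 -0.005" --pt "-0.3 0.06 0 0 0 -0.01" --pt "-0.6 0.12 0 0 0 -0.02" --pt "-0.9 0.18 0 0 0 -0.033" --pt "-1 0.2 0 0 0 -0.033"

```text
time: 6.72
tool_pos: [0.4891, 0.2365, 0.1161]
tool_rot: [-3.14, 0.001, 1.517]
contact_force: [-0.3, -0.1, -5.6]
opening: 0.0197
grip_force: 35.0
```

Run:
```python
from h import *
c=cam('scene');cv2.imwrite('pics/s1.png',cv2.resize(c['image'][60:300,100:420,::-1],(800,600),interpolation=cv2.INTER_CUBIC))
o=robot.observe();print(o['tool_pos'],o['tool_rot'],o['contact_force'],o['torque'],o['opening'])
```

```text
[0.4893056  0.23626799 0.11617719] [-3.14028087e+00  1.32886548e-03  1.51687042e+00] [-0.09829757 -0.8178318  -5.72080495] [ 0.01263489 -0.08760371  0.08239478] 0.019757258158036556
```

View pics/s1.png

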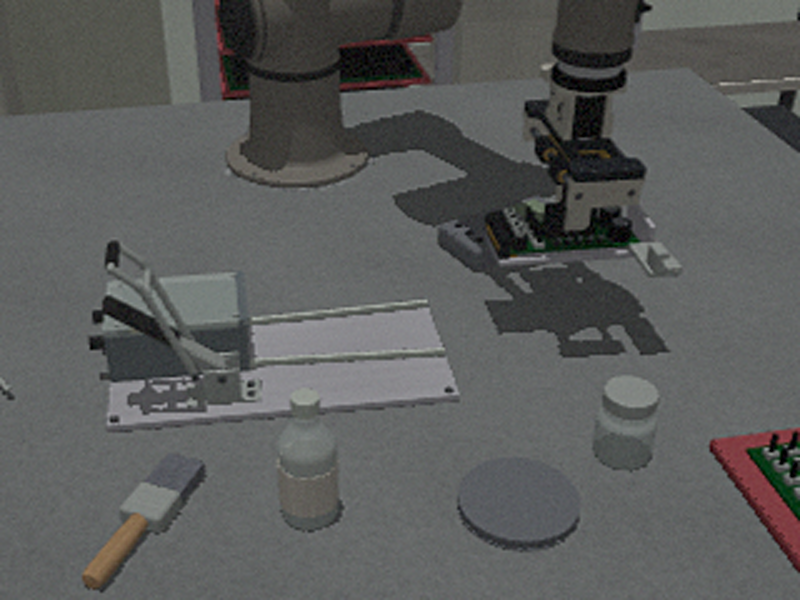

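move_arm --pt "-0.2 0.02 0 0 0 0" --pt "-0.5 0.05 0 0 0 0" --pt "-0.8 0.1 0 0 0 -0.001"

```text
time: 7.15
tool_pos: [0.4951, 0.1574, 0.1165]
tool_rot: [-3.141, 0.0, 1.523]
contact_force: [0.9, -0.2, -5.9]
opening: 0.0199
grip_force: 35.0
```

move_arm --pt "-0.3 0.04 0 0 0 0" --pt "-0.6 0.08 0 0 0 0" --pt "-0.8 0.1 0 0 0 0"

```text
time: 7.52
tool_pos: [0.5015, 0.0764, 0.1167]
tool_rot: [3.141, 0.0, 1.522]
contact_force: [1.4, -0.7, -6.1]
opening: 0.0195
grip_force: 35.0
```

move_arm --pt "-0.3 0.04 0 0 0 0" --pt "-0.6 0.07 0 0 0 0" --pt "-0.8 0.09 0 0 0 0" --pt "-0.8 0.09 0 0 0 0" --pt "-0.8 0.09 0 0 0 0"

```text
time: 8.15
tool_pos: [0.5063, -0.0021, 0.1166]
tool_rot: [-3.141, -0.0, 1.522]
contact_force: [-0.4, -1.1, -5.3]
opening: 0.02
grip_force: 35.0
```

Run:
```python
from h import *
o=robot.observe();print(o['tool_pos'],o['tool_rot'],o['contact_force'])
c=cam('scene');P=pts(c);im=c['image'].astype(int);z=P[...,2]
t=o['tool_pos']
O=np.array([.501,-.1015]);Y=np.array([.0506,.9987]);X=np.array([.9987,-.0506])
B=np.stack([(P[...,:2]-O)@X,(P[...,:2]-O)@Y,z],-1)
np.save('/tmp/B.npy',B)
m=(c['range_z']>0)&(abs(B[...,1]-.095)<.11)&(B[...,0]>-.05)&(B[...,0]<.12)&(z>.07)&(z<.135)
q=B[m]
g=m&(im[...,1]-im[...,0]>15);G=B[g];A=np.c_[G[:,1],G[:,0],np.ones(len(G))];print('green fit slope y,x',np.linalg.lstsq(A,G[:,2],rcond=None)[0],len(G),G.min(0),G.max(0))
# front face of plate: b brightness along +x edge
f=m&(B[...,0]>.028)&(B[...,0]<.04);F=B[f]
for y in np.arange(.01,.19,.02):
    s=F[abs(F[:,1]-y)<.01]; print(round(y,2),len(s),s[:,2].min().round(4) if len(s) else '',s[:,0].max().round(4) if len(s) else '')
k=q[q[:,0]>.06];print('keeper',k.min(0),k.max(0))
cv2.imwrite('pics/s2.png',cv2.resize(c['image'][100:280,100:340,::-1],(800,600),interpolation=cv2.INTER_CUBIC))
c=cam('top');P=pts(c);im=c['image'].astype(int)
B=np.stack([(P[...,:2]-O)@X,(P[...,:2]-O)@Y,P[...,2]],-1);m=(B[...,2]>.08)&(B[...,2]<.16)&(B[...,0]>.06)&(B[...,0]<.12)&(abs(B[...,1]-.12)<.1);print('top keeper',B[m].min(0),B[m].max(0))
b=im.mean(-1)
m=(b>120)&(B[...,2]>.012)&(B[...,2]<.022)&(B[...,1]>0)&(B[...,1]<.185)&(abs(B[...,0])<.06)
for y in np.arange(.01,.19,.02):
    s=B[m&(abs(B[...,1]-y)<.01)][:,0]; print(round(y,2),len(s),np.median(s[s>0]).round(4) if (s>0).any() else '',np.median(s[s<0]).round(4) if (s<0).any() else '')
```

```text
[ 0.50633617 -0.00211971  0.11662112] [-3.14133671e+00 -2.44782769e-04  1.52203799e+00] [-0.38499992 -1.10520299 -5.34346587]
green fit slope y,x [-0.00533905 -0.03310182  0.10669322] 138 [-0.03153769  0.02674128  0.0988559 ] [0.03478016 0.17073881 0.12350193]
0.01 24 0.0928 0.0374
0.03 89 0.089 0.0387
0.05 59 0.0903 0.0373
0.07 50 0.0882 0.0387
0.09 45 0.0903 0.0392
0.11 46 0.0907 0.0394
0.13 44 0.0895 0.0394
0.15 58 0.0918 0.0378
0.17 18 0.09 0.0374
keeper [0.06056856 0.15796951 0.10147252] [0.10094899 0.19297258 0.13130944]
top keeper [0.08409015 0.18256829 0.10778386] [0.09866891 0.19149376 0.11565696]
0.01 31 0.0057 -0.04
0.03 0  
0.05 7  -0.0429
0.07 1  -0.0432
0.09 0  
0.11 0  
0.13 0  
0.15 0  
0.17 0
```

View pics/s2.png

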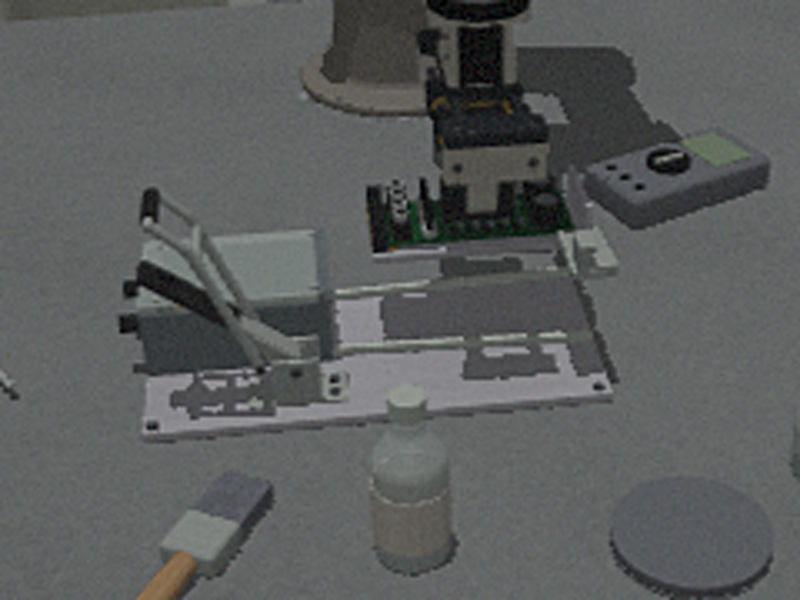

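The carrier hangs level: its lower edge (370, 255)-(560, 245) is at z ≈ 0.09 all along, and the keeper is at (595, 250). Next I check the strips' centre line, because there are only 2 mm of clearance.

Run:
```python
from h import *
O=np.array([.501,-.1015]);Y=np.array([.0506,.9987]);X=np.array([.9987,-.0506])
im0=cv2.imread('pics/top0.png') 
c=cam('scene');c2=load('top')
# top: initial picture (800x600) edges across x at several bay y, plane z=.018
H=384;f=H/2/np.tan(np.radians(c2['vfov'])/2);E=c2['extrinsics']
def proj(w):
    p=np.linalg.inv(E)@np.append(w,1);return c2['cx']+f*p[0]/-p[2],c2['cy']-f*p[1]/-p[2]
g=cv2.cvtColor(im0,cv2.COLOR_BGR2GRAY).astype(np.float32)
xs=np.arange(-.06,.0601,.002)
for y in(.03,.06,.1,.14,.18):
    prof=np.zeros(len(xs))
    for dy in np.arange(-.012,.0121,.002):
        for i,x in enumerate(xs):
            w=np.append(O+X*x+Y*(y+dy),.018);u,v=proj(w);u=(u+.5)*800/512-.5;v=(v+.5)*600/384-.5
            prof[i]+=cv2.getRectSubPix(g,(1,1),(float(u),float(v)))[0,0]/13
    print(y,prof[:18].round(0).astype(int).tolist(),prof[-18:].round(0).astype(int).tolist())
# scene depth of strips now
P=pts(c);B=np.stack([(P[...,:2]-O)@X,(P[...,:2]-O)@Y,P[...,2]],-1)
m=(B[...,2]>.0155)&(B[...,2]<.022)&(B[...,1]>-.015)&(B[...,1]<.19)&(abs(B[...,0])<.07)
for y in np.arange(-.01,.19,.02):
    s=B[m&(abs(B[...,1]-y)<.01)][:,0]
    r=[(len(t),t.min().round(4),np.median(t).round(4),t.max().round(4)) for t in(s[s>0],s[s<0]) if len(t)];print(round(y,2),r)
```

```text
0.03 [109, 119, 133, 146, 153, 155, 151, 148, 146, 147, 149, 153, 158, 162, 165, 165, 166, 164] [157, 157, 156, 155, 153, 151, 151, 153, 155, 155, 155, 155, 155, 155, 155, 156, 157, 157]
0.06 [102, 108, 123, 138, 148, 150, 148, 146, 146, 147, 149, 153, 158, 161, 162, 161, 161, 161] [155, 155, 156, 155, 151, 147, 146, 148, 152, 154, 155, 153, 153, 153, 155, 155, 156, 156]
0.1 [107, 115, 125, 134, 141, 144, 146, 147, 149, 152, 154, 156, 158, 159, 159, 158, 157, 156] [154, 154, 155, 154, 153, 151, 149, 148, 150, 152, 153, 152, 152, 152, 154, 155, 156, 156]
0.14 [108, 115, 125, 135, 142, 147, 150, 151, 152, 155, 157, 157, 157, 157, 157, 156, 156, 157] [154, 155, 155, 154, 153, 152, 150, 147, 145, 146, 150, 152, 153, 154, 155, 157, 157, 157]
0.18 [101, 103, 110, 121, 132, 139, 142, 144, 146, 147, 147, 146, 145, 144, 144, 144, 143, 144] [142, 142, 140, 139, 139, 140, 140, 138, 136, 135, 135, 138, 140, 142, 144, 146, 146, 146]
-0.01 [(13, np.float64(0.0379), np.float64(0.041), np.float64(0.045)), (7, np.float64(-0.0453), np.float64(-0.0386), np.float64(-0.0342))]
0.01 [(15, np.float64(0.034
[... 538 characters left out ...]
 [(14, np.float64(0.0394), np.float64(0.0453), np.float64(0.0493)), (12, np.float64(-0.0501), np.float64(-0.0447), np.float64(-0.0395))]
0.11 [(13, np.float64(0.0428), np.float64(0.0465), np.float64(0.0496)), (13, np.float64(-0.0527), np.float64(-0.0441), np.float64(-0.0409))]
0.13 [(15, np.float64(0.0436), np.float64(0.0464), np.float64(0.0504)), (11, np.float64(-0.0503), np.float64(-0.0459), np.float64(-0.0421))]
0.15 [(11, np.float64(0.0444), np.float64(0.0478), np.float64(0.0509)), (11, np.float64(-0.0509), np.float64(-0.0466), np.float64(-0.0424))]
0.17 [(16, np.float64(0.0429), np.float64(0.0471), np.float64(0.0532)), (13, np.float64(-0.0527), np.float64(-0.0477), np.float64(-0.0447))]
```

move_arm --pt "-0.02 0.005 0.1 0 0 0" --pt "-0.045 0.005 0.25 0 0 0" --pt "-0.045 0.005 0.4 0 0 0" --pt "-0.045 0.005 0.55 0 0 0" --pt "-0.045 0.005 0.65 0 0 0" --pt "-0.045 0.005 0.72 0 0 0" --pt "-0.045 0.005 0.76 0 0 0" --pt "-0.045 0.005 0.77 0 0 0" --pt "-0.045 0.005 0.77 0 0 0"

```text
time: 9.43
tool_pos: [0.5067, -0.007, 0.0399]
tool_rot: [-3.142, 0.0, 1.522]
contact_force: [-1.7, -0.0, -5.9]
opening: 0.0196
grip_force: 35.0
```

move_arm --pt "0 0 0.005 0 0 0" --pt "0 0 0.01 0 0 0" --pt "0 0 0.015 0 0 0" --pt "0 0 0.02 0 0 0" --pt "0 0 0.02 0 0 0"

```text
time: 10.05
tool_pos: [0.5068, -0.007, 0.0377]
tool_rot: [-3.142, 0.0, 1.522]
contact_force: [-1.5, 0.2, -4.3]
opening: 0.0195
grip_force: 35.0
```

Near contact; I go down in small steps.

move_arm --pt "0 0 0.005 0 0 0" --pt "0 0 0.01 0 0 0" --pt "0 0 0.01 0 0 0" --pt "0 0 0.01 0 0 0"

```text
time: 10.55
tool_pos: [0.5068, -0.007, 0.0374]
tool_rot: [3.141, 0.0, 1.522]
contact_force: [-5.3, -0.0, 4.8]
opening: 0.0197
grip_force: 35.0
```

Run:
```python
from h import *
O=np.array([.501,-.1015]);Y=np.array([.0506,.9987]);X=np.array([.9987,-.0506])
o=robot.observe();print(o['tool_pos'],o['contact_force'],o['torque'])
c=cam('scene');cv2.imwrite('pics/s3.png',cv2.resize(c['image'][130:250,140:300,::-1],(800,600),interpolation=cv2.INTER_CUBIC))
```

```text
[ 0.50680892 -0.007043    0.03737227] [-5.30102053 -0.0153254   4.81116935] [-0.06313532  0.78416325 -0.0774484 ]
```

View pics/s3.png

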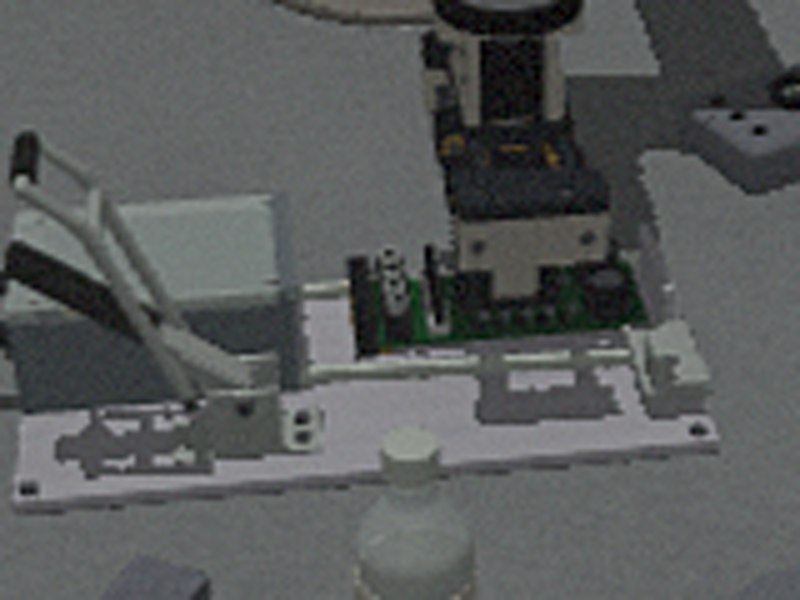

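It is down on the plate between the strips: the near strip (300-640, 365) is visible in front of the carrier, and the TCP height matches the lift height plus 10 mm. I ease off and release.

move_arm --pt "0 0 -0.006 0 0 0" --pt "0 0 -0.006 0 0 0"

```text
time: 10.85
tool_pos: [0.5068, -0.0071, 0.0374]
tool_rot: [3.141, 0.0, 1.522]
contact_force: [-3.0, -1.3, 1.4]
opening: 0.0196
grip_force: 35.0
```

move_arm --pt "0 0 0 0 0 0" --pt "0 0 0 0 0 0" --pt "0 0 0 0 0 0" --pt "0 0 0 0 0 0" --fingers -0.2

```text
time: 11.35
tool_pos: [0.507, -0.007, 0.0374]
tool_rot: [3.141, 0.0, 1.522]
contact_force: [0.5, -0.2, -0.4]
opening: 0.0367
grip_force: 0.0
```

move_arm --pt "0 0 -0.2 0 0 0" --pt "0 0 -0.5 0 0 0" --pt "0 0 -0.8 0 0 0" --pt "0 0 -0.8 0 0 0"

```text
time: 11.85
tool_pos: [0.5083, -0.0072, 0.1194]
tool_rot: [3.137, 0.001, 1.522]
contact_force: [0.5, 0.1, -0.0]
opening: 0.0369
grip_force: 0.0
```

move_arm --pt "0.4 0 0 0 0 0" --pt "0.8 0 0 0 0 0" --pt "1 0 0 0 0 0" --fingers -0.35

```text
time: 12.22
tool_pos: [0.511, 0.0945, 0.1161]
tool_rot: [-3.14, -0.0, 1.523]
contact_force: [0.6, 0.0, -1.3]
opening: 0.0298
grip_force: 0.0
```

Run:
```python
from h import *
O=np.array([.501,-.1015]);Y=np.array([.0506,.9987]);X=np.array([.9987,-.0506])
c=cam('scene');P=pts(c);B=np.stack([(P[...,:2]-O)@X,(P[...,:2]-O)@Y,P[...,2]],-1);z=B[...,2]
im=c['image'].astype(int)
m=(z>.012)&(z<.1)&(B[...,1]>-.01)&(B[...,1]<.21)&(abs(B[...,0])<.12)
g=m&(im[...,1]-im[...,0]>15);G=B[g];A=np.c_[G[:,1],G[:,0],np.ones(len(G))];print(len(G),np.linalg.lstsq(A,G[:,2],rcond=None)[0])
k=B[m&(B[...,0]>.062)&(B[...,1]>.1)];print('keeper',k.min(0),k.max(0),np.median(k,0))
t=B[m&(z>.055)&(z<.068)];print('grip top',t.min(0),t.max(0),t.mean(0))
c=cam('top');P=pts(c);T=np.stack([(P[...,:2]-O)@X,(P[...,:2]-O)@Y,P[...,2]],-1);z=T[...,2]
t=T[(z>.055)&(z<.068)&(abs(T[...,1]-.09)<.05)&(abs(T[...,0])<.04)];print('grip top, top cam',len(t),t.min(0),t.max(0),t.mean(0),np.polyfit(t[:,1],t[:,0],1) if len(t) else '')
cv2.imwrite('pics/s4.png',cv2.resize(c['image'][130:260,200:400,::-1],(800,520),interpolation=cv2.INTER_CUBIC))
# loop grip / lever from scene: dark pixels near latch
c=load('scene');d=(im.max(-1)<70)&(B[...,0]>.05)&(B[...,0]<.12)&(B[...,1]<-.02)&(B[...,2]>.06)
n,l,st,ce=cv2.connectedComponentsWithStats(d.astype(np.uint8))
for i in range(1,n):
    if st[i,4]>15:
        q=B[l==i];print('dark',st[i].tolist(),q.mean(0).round(4),np.median(q,0).round(4),q.min(0).round(3),q.max(0).round(3))
```

```text
231 [-0.00631853  0.02508512  0.02650945]
keeper [0.06259084 0.10031733 0.01200332] [0.11673847 0.18718219 0.05220185] [0.09341513 0.16453575 0.03133377]
grip top [-0.00717849  0.06729325  0.05529656] [0.01487599 0.12203275 0.06487191] [0.00563265 0.09404605 0.06052374]
grip top, top cam 130 [-0.02060901  0.05589362  0.05619294] [0.01286468 0.12231328 0.06768203] [0.00251497 0.09546126 0.06182303] [ 0.04493339 -0.00177443]
dark [142, 156, 6, 11, 47] [ 0.0869 -0.1384  0.1836] [ 0.0881 -0.1379  0.1841] [ 0.066 -0.145  0.178] [ 0.105 -0.133  0.187]
dark [141, 178, 28, 21, 199] [ 0.0906 -0.1267  0.1124] [ 0.0921 -0.1268  0.1136] [ 0.051 -0.155  0.062] [ 0.113 -0.095  0.134]
```

move_arm --pt "0.07 0.01 0.3 0 0 0" --pt "0.07 0.01 0.6 0 0 0" --pt "0.07 0.01 0.9 0 0 0" --pt "0.07 0.01 0.92 0 0 0" --pt "0.07 0.01 0.92 0 0 0"

```text
time: 12.95
tool_pos: [0.5133, 0.0993, 0.0256]
tool_rot: [3.141, 0.0, 1.522]
contact_force: [-0.6, 0.6, 0.0]
opening: 0.0297
grip_force: 0.0
```

move_arm --pt "-0.06 0 0 0 0 0" --pt "-0.1 0 0 0 0 0" --pt "-0.14 0 0 0 0 0" --pt "-0.2 0 0 0 0 0" --pt "-0.28 0 0 0 0 0" --pt "-0.36 0 0 0 0 0" --pt "-0.44 0 0 0 0 0" --pt "-0.52 0 0 0 0 0"

```text
time: 13.95
tool_pos: [0.5105, 0.0485, 0.0259]
tool_rot: [3.141, -0.001, 1.521]
contact_force: [-0.6, 5.8, 4.6]
opening: 0.0301
grip_force: 3.3
```

move_arm --pt "-0.08 0 0 0 0 0" --pt "-0.16 0 0 0 0 0" --pt "-0.24 0 0 0 0 0" --pt "-0.32 0 0 0 0 0" --pt "-0.4 0 0 0 0 0" --pt "-0.48 0 0 0 0 0" --pt "-0.56 0 0 0 0 0" --pt "-0.64 0 0 0 0 0" --pt "-0.72 0 0 0 0 0" --pt "-0.8 0 0 0 0 0"

```text
time: 15.2
tool_pos: [0.5063, -0.0314, 0.0258]
tool_rot: [-3.141, -0.001, 1.521]
contact_force: [-0.6, 6.1, 5.4]
opening: 0.0299
grip_force: 3.3
```

Run:
```python
from h import *
O=np.array([.501,-.1015]);Y=np.array([.0506,.9987]);X=np.array([.9987,-.0506])
t=robot.observe()['tool_pos'][:2]-O;print(t@X,t@Y)
c=cam('scene');P=pts(c);B=np.stack([(P[...,:2]-O)@X,(P[...,:2]-O)@Y,P[...,2]],-1);z=B[...,2]
k=B[(z>.03)&(z<.06)&(B[...,0]>.07)&(B[...,0]<.11)&(B[...,1]>-.0)&(B[...,1]<.18)];print('keeper',len(k),k.min(0),k.max(0))
cv2.imwrite('pics/s5.png',cv2.resize(c['image'][110:260,130:330,::-1],(800,600),interpolation=cv2.INTER_CUBIC))
```

```text
0.0017339583282397228 0.0703154539693548
keeper 103 [0.07205027 0.03840991 0.03015704] [0.10187963 0.06834592 0.05107553]
```

View pics/s5.png

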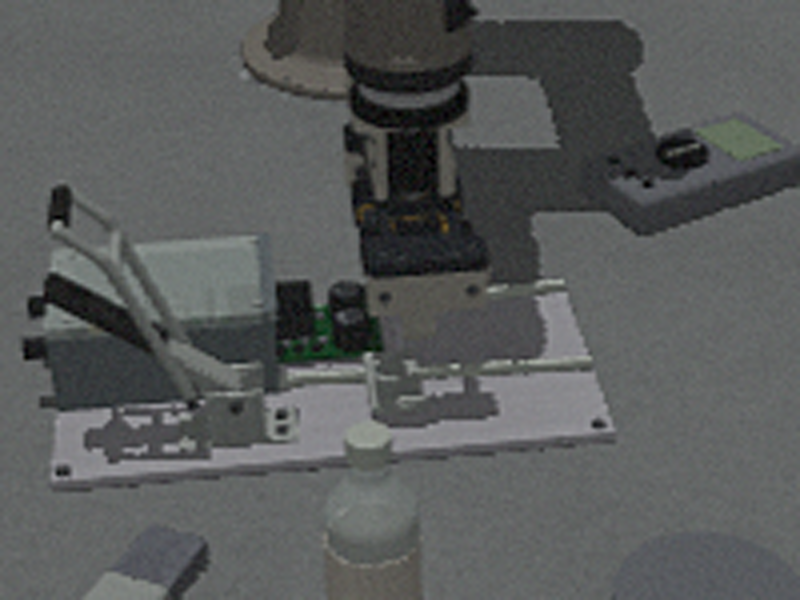

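Carrier is going in straight: the keeper at (370, 380) reaches bay y ≈ 0.068, so about 19 mm remain to the contacts.

move_arm --pt "-0.05 0 0 0 0 0" --pt "-0.09 0 0 0 0 0" --pt "-0.13 0 0 0 0 0" --pt "-0.16 0 0 0 0 0" --pt "-0.165 0 0 0 0 0"

```text
time: 15.88
tool_pos: [0.5056, -0.0478, 0.0256]
tool_rot: [-3.141, -0.001, 1.521]
contact_force: [-1.4, 6.1, 4.0]
opening: 0.0302
grip_force: 3.1
```

move_arm --pt "-0.005 0 0 0 0 0" --pt "-0.01 0 0 0 0 0" --pt "-0.015 0 0 0 0 0" --pt "-0.02 0 0 0 0 0"

```text
time: 16.38
tool_pos: [0.5054, -0.0496, 0.0257]
tool_rot: [-3.141, -0.001, 1.522]
contact_force: [0.2, 5.5, 4.0]
opening: 0.03
grip_force: 3.0
```

move_arm --pt "-0.005 0 0 0 0 0" --pt "-0.01 0 0 0 0 0"

```text
time: 16.62
tool_pos: [0.5054, -0.0506, 0.0256]
tool_rot: [-3.141, -0.001, 1.522]
contact_force: [-0.3, 5.9, 4.2]
opening: 0.0299
grip_force: 3.0
```

move_arm --pt "-0.005 0 0 0 0 0" --pt "-0.01 0 0 0 0 0"

```text
time: 16.88
tool_pos: [0.5053, -0.0516, 0.0256]
tool_rot: [-3.141, -0.001, 1.522]
contact_force: [-1.2, 5.4, 4.9]
opening: 0.0294
grip_force: 3.0
```

move_arm --pt "-0.005 0 0 0 0 0" --pt "-0.01 0 0 0 0 0"

```text
time: 17.12
tool_pos: [0.5053, -0.0525, 0.0257]
tool_rot: [-3.141, -0.001, 1.521]
contact_force: [-0.3, 8.1, 4.1]
opening: 0.0297
grip_force: 3.8
```

move_arm --pt "0 0 0 0 0 0"

```text
time: 17.25
tool_pos: [0.5053, -0.0525, 0.0257]
tool_rot: [-3.141, -0.001, 1.521]
contact_force: [-0.5, 7.5, 5.1]
opening: 0.0297
grip_force: 3.4
```

move_arm --pt "0.05 0 0 0 0 0" --pt "0.25 0 0 0 0 0" --pt "0.25 0 -0.5 0 0 0" --pt "0.25 0 -1 0 0 0"

```text
time: 17.75
tool_pos: [0.5063, -0.0284, 0.126]
tool_rot: [-3.14, 0.0, 1.523]
contact_force: [1.5, -0.2, -0.7]
opening: 0.0305
grip_force: 0.0
```

move_arm --pt "0 0 -0.3 0 0 0.05" --pt "0 0.2 -0.6 0 0 0.1" --pt "-0.2 0.4 -0.9 0 0 0.155" --pt "-0.5 0.6 -1 0 0 0.21" --pt "-0.8 0.85 -1 0 0 0.265" --pt "-1 0.85 -1 0 0 0.32" --pt "-1 0.85 -1 0 0 0.375" --pt "-1 0.85 -1 0 0 0.43" --pt "-1 0.85 -1 0 0 0.48" --pt "-1 0.85 -1 0 0 0.5" --pt "-1 0.85 -1 0 0 0.5" --fingers -0.26

```text
time: 19.12
tool_pos: [0.5867, -0.1327, 0.2252]
tool_rot: [3.141, 0.0, -0.048]
contact_force: [0.3, -0.1, 0.7]
opening: 0.0342
grip_force: 0.0
```

Run:
```python
from h import *
O=np.array([.501,-.1015]);Y=np.array([.0506,.9987]);X=np.array([.9987,-.0506])
o=robot.observe();t=o['tool_pos'][:2]-O;print(t@X,t@Y,o['tool_pos'],o['tool_rot'])
for n in('scene','top'):
    c=cam(n);P=pts(c);B=np.stack([(P[...,:2]-O)@X,(P[...,:2]-O)@Y,P[...,2]],-1);z=B[...,2];im=c['image'].astype(int)
    k=B[(z>.042)&(z<.06)&(B[...,0]>.07)&(B[...,0]<.11)&(B[...,1]>-.0)&(B[...,1]<.1)];print(n,'keeper lip',len(k),np.median(k,0) if len(k) else '',k.min(0),k.max(0))
    k=B[(z>.015)&(z<.06)&(B[...,0]>.065)&(B[...,0]<.11)&(B[...,1]>-.0)&(B[...,1]<.1)];print(n,'keeper',len(k),k.min(0),k.max(0))
    d=(im.max(-1)<75)&(B[...,0]>.05)&(B[...,0]<.12)&(B[...,1]<-.1)&(z>.17)&(z<.2)
    q=B[d];print(n,'rung',len(q),q.mean(0),q.min(0),q.max(0))
    if n=='scene':cv2.imwrite('pics/s6.png',cv2.resize(c['image'][110:260,130:330,::-1],(800,600),interpolation=cv2.INTER_CUBIC))
```

```text
0.08713746479261533 -0.026776034065134725 [ 0.58667257 -0.13265156  0.22515962] [ 3.14109794e+00  2.35918007e-04 -4.81870542e-02]
scene keeper lip 42 [0.08892505 0.02333302 0.04967013] [0.07360004 0.01723498 0.04254429] [0.1003616  0.03028653 0.05248707]
scene keeper 154 [0.06576224 0.01353247 0.02143846] [0.10066849 0.04725282 0.05248707]
scene rung 51 [ 0.08771391 -0.13828689  0.1829964 ] [ 0.06467123 -0.144897    0.17030466] [ 0.11218756 -0.13163929  0.18649189]Traceback (most recent call last):
  File "<stdin>", line 6, in <module>
    return umr_minimum(a, axis, None, out, keepdims, initial, where)
ValueError: zero-size array to reduction operation minimum which has no identity
```

move_arm --pt "0 0.4 0 0 0 0" --pt "0 0.8 0 0 0 0" --pt "0 1 0 0 0 0"

```text
time: 19.6
tool_pos: [0.5816, -0.2342, 0.2251]
tool_rot: [3.141, 0.0, -0.05]
contact_force: [-0.9, -0.3, -0.5]
opening: 0.0338
grip_force: 0.0
```

move_arm --pt "0 0.115 0 0 0 0" --pt "0 0.115 0.2 0 0 0" --pt "0 0.115 0.4 0 0 0" --pt "0 0.115 0.55 0 0 0" --pt "0 0.115 0.59 0 0 0" --pt "0 0.115 0.59 0 0 0"

```text
time: 20.35
tool_pos: [0.5816, -0.2437, 0.1666]
tool_rot: [3.141, -0.0, -0.048]
contact_force: [0.3, -1.4, -0.4]
opening: 0.0339
grip_force: 0.0
```

move_arm --pt "0 0 0 0 0 0" --pt "0 0 0 0 0 0" --pt "0 0 0 0 0 0" --pt "0 0 0 0 0 0" --fingers -1 --newtons 15

```text
time: 20.85
tool_pos: [0.5815, -0.2442, 0.1667]
tool_rot: [3.141, -0.001, -0.049]
contact_force: [0.1, -0.2, 2.0]
opening: 0.0115
grip_force: 15.0
```

Run:
```python
from h import *
O=np.array([.501,-.1015]);Y=np.array([.0506,.9987]);X=np.array([.9987,-.0506])
o=robot.observe();t=o['tool_pos'][:2]-O;print(t@X,t@Y,o['tool_pos'],o['tool_rot'],o['contact_force'])
c=cam('scene');cv2.imwrite('pics/s7.png',cv2.resize(c['image'][80:260,100:340,::-1],(800,600),interpolation=cv2.INTER_CUBIC))
```

```text
0.0876164146580426 -0.13841951167992902 [ 0.58150154 -0.24417837  0.16674371] [ 3.14089882e+00 -7.94776102e-04 -4.89133688e-02] [ 0.06645971 -0.18634414  2.04466013]
```

View pics/s7.png

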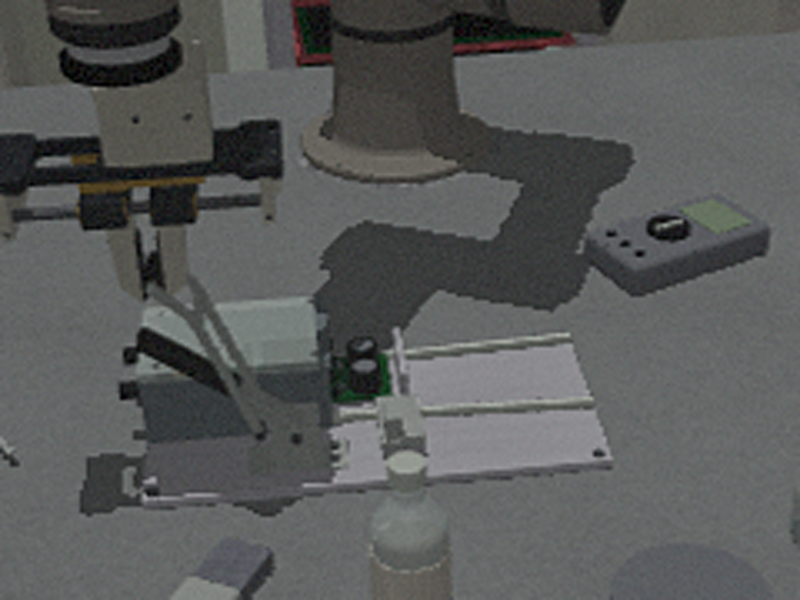

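The rung is pinched (the gripper at (150, 270) holds the loop's black sleeve), and the carrier sits in the hood with its keeper at (400, 420). Next I compute the loop path.

```bash
cat > lp.py <<'E'
import numpy as np
from scipy.optimize import fsolve
PY,PZ=-.0486,.042
def fk(a,e):
    b=a-.21;pin=np.array([PY-.028*np.cos(b),PZ+.028*np.sin(b)]);d=np.array([np.cos(e),np.sin(e)]);n=np.array([-d[1],d[0]])
    return pin+.1*d,pin+.14*d+.014*n
def ik(y,z,g=(1.6,-.2)): return fsolve(lambda q:fk(*q)[0]-[y,z],g)
E
python3 - <<'E'
from lp import *
r0=fk(.65,1.95)[1];print('rung0',r0)
q=np.array([.65,1.95])
ks=[np.array([1.0,1.2])]+[ik(*p) for p in((.046,.085),(.044,.062),(.041,.046),(.041,.036))]
for k in ks:
    n=6
    for i in range(1,n+1):
        p=q+(k-q)*i/n;b,r=fk(*p);d=r-r0
        if i%2==0: print('a %.2f e %.2f bar %.3f %.3f  rung %.3f %.3f'%(*p,*b,*r),'cmd y %.3f z %.3f'%(-d[0]*10,-d[1]*10))
    q=k
E
```

```text
rung0 [-0.1387638   0.17879813]
a 0.77 e 1.70 bar -0.085 0.156  rung -0.104 0.194 cmd y -0.345 z -0.150
a 0.88 e 1.45 bar -0.058 0.159  rung -0.068 0.200 cmd y -0.712 z -0.213
a 1.00 e 1.20 bar -0.032 0.155  rung -0.031 0.197 cmd y -1.081 z -0.187
a 1.21 e 0.85 bar 0.002 0.141  rung 0.018 0.180 cmd y -1.568 z -0.013
a 1.42 e 0.50 bar 0.029 0.116  rung 0.057 0.148 cmd y -1.962 z 0.309
a 1.63 e 0.15 bar 0.046 0.085  rung 0.083 0.105 cmd y -2.221 z 0.738
a 1.59 e 0.08 bar 0.046 0.077  rung 0.085 0.095 cmd y -2.234 z 0.843
a 1.56 e 0.00 bar 0.045 0.070  rung 0.085 0.084 cmd y -2.239 z 0.949
a 1.52 e -0.07 bar 0.044 0.062  rung 0.085 0.073 cmd y -2.237 z 1.057
a 1.52 e -0.12 bar 0.043 0.057  rung 0.085 0.066 cmd y -2.235 z 1.132
a 1.51 e -0.18 bar 0.042 0.051  rung 0.084 0.058 cmd y -2.229 z 1.208
a 1.50 e -0.23 bar 0.041 0.046  rung 0.083 0.050 cmd y -2.219 z 1.283
a 1.54 e -0.27 bar 0.041 0.043  rung 0.083 0.046 cmd y -2.222 z 1.332
a 1.58 e -0.31 bar 0.041 0.039  rung 0.083 0.041 cmd y -2.222 z 1.381
a 1.62 e -0.34 bar 0.041 0.036  rung 0.083 0.036 cmd y -2.221 z 1.431
```

move_arm --pt "0 -0.17 -0.09 0 0 0" --pt "0 -0.345 -0.15 0 0 0" --pt "0 -0.53 -0.19 0 0 0" --pt "0 -0.71 -0.213 0 0 0" --pt "0 -0.9 -0.205 0 0 0"

```text
time: 21.52
tool_pos: [0.5858, -0.1529, 0.1871]
tool_rot: [3.141, -0.0, -0.048]
contact_force: [4.6, -2.7, -5.9]
opening: 0.0111
grip_force: 15.0
```

move_arm --pt "0 -0.18 0.02 0 0 0" --pt "0 -0.31 0.055 0 0 0" --pt "0 -0.43 0.095 0 0 0" --pt "0 -0.55 0.14 0 0 0" --pt "0 -0.67 0.19 0 0 0" --pt "0 -0.77 0.265 0 0 0" --pt "0 -0.87 0.345 0 0 0"

```text
time: 22.4
tool_pos: [0.5902, -0.0669, 0.152]
tool_rot: [3.141, -0.001, -0.049]
contact_force: [4.5, -4.5, -2.7]
opening: 0.0114
grip_force: 15.0
```

move_arm --pt "0 -0.1 0.085 0 0 0" --pt "0 -0.19 0.17 0 0 0" --pt "0 -0.27 0.28 0 0 0" --pt "0 -0.33 0.38 0 0 0" --pt "0 -0.39 0.49 0 0 0" --pt "0 -0.45 0.6 0 0 0" --pt "0 -0.47 0.7 0 0 0" --pt "0 -0.47 0.81 0 0 0" --pt "0 -0.47 0.81 0 0 0"

```text
time: 23.52
tool_pos: [0.5926, -0.0192, 0.0705]
tool_rot: [-3.14, -0.0, -0.049]
contact_force: [4.5, 2.3, 0.5]
opening: 0.0113
grip_force: 15.0
```

Run:
```python
from h import *
O=np.array([.501,-.1015]);Y=np.array([.0506,.9987]);X=np.array([.9987,-.0506])
o=robot.observe();t=o['tool_pos'][:2]-O;print(t@X,t@Y,o['tool_pos'],o['tool_rot'],o['contact_force'],o['opening'])
c=cam('scene');cv2.imwrite('pics/s8.png',cv2.resize(c['image'][100:250,130:330,::-1],(800,600),interpolation=cv2.INTER_CUBIC))
```

```text
0.08726976179046048 0.08687536392204544 [ 0.59255568 -0.0191503   0.0704845 ] [-3.13991698e+00 -3.72504506e-04 -4.91768969e-02] [4.5240879  2.26777372 0.54370019] 0.011324148372203512
```

View pics/s8.png

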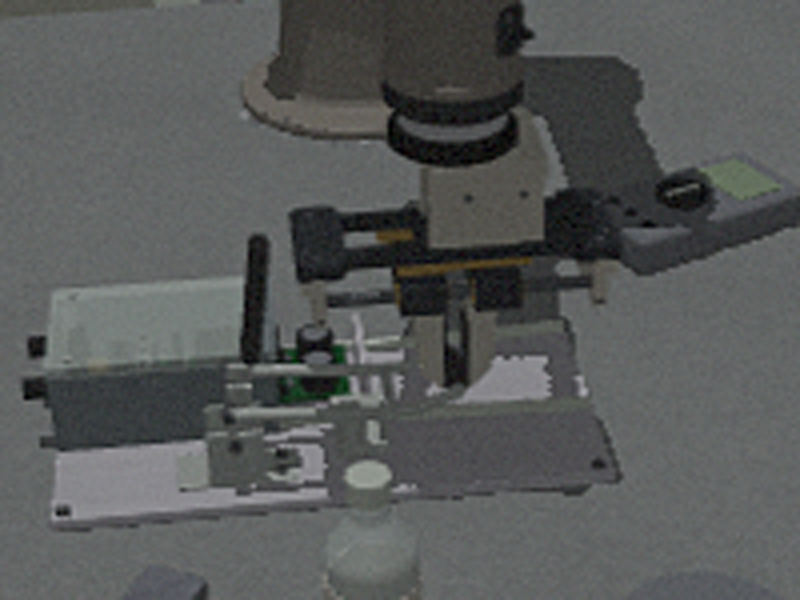

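The lever stands upright (255, 295) and the loop lies level over the keeper, with the gripper at (455, 350). I lower it behind the lip.

move_arm --pt "0 0.01 0.08 0 0 0" --pt "0 0.015 0.16 0 0 0" --pt "0 0.02 0.24 0 0 0" --pt "0 0.025 0.32 0 0 0" --pt "0 0.03 0.38 0 0 0" --pt "0 0.03 0.42 0 0 0" --pt "0 0.03 0.42 0 0 0"

```text
time: 24.45
tool_pos: [0.5923, -0.024, 0.0294]
tool_rot: [3.141, -0.0, -0.049]
contact_force: [4.0, -3.8, 2.2]
opening: 0.0116
grip_force: 15.0
```

move_arm --pt "0 0 0.02 0 0 0" --pt "0 0 0.04 0 0 0" --pt "0 0 0.05 0 0 0" --pt "0 0 0.05 0 0 0"

```text
time: 24.95
tool_pos: [0.5924, -0.0237, 0.0249]
tool_rot: [3.141, -0.001, -0.049]
contact_force: [2.9, -3.5, 4.0]
opening: 0.0117
grip_force: 15.0
```

Run:
```python
from h import *
O=np.array([.501,-.1015]);Y=np.array([.0506,.9987]);X=np.array([.9987,-.0506])
o=robot.observe();t=o['tool_pos'][:2]-O;print(t@X,t@Y,o['tool_pos'],o['contact_force'],o['opening'])
c=cam('scene');P=pts(c);B=np.stack([(P[...,:2]-O)@X,(P[...,:2]-O)@Y,P[...,2]],-1);z=B[...,2]
k=(z>.044)&(z<.055)&(B[...,0]>.075)&(B[...,0]<.1)&(B[...,1]>0)&(B[...,1]<.045);q=B[k];print('lip',len(q),q.min(0),q.max(0))
for y in np.arange(.0,.09,.006):
    s=B[(abs(B[...,1]-y)<.003)&(B[...,0]>.06)&(B[...,0]<.115)];print(round(y,3),[(round(float(s[abs(s[:,0]-x)<.004][:,2].max()),3) if (abs(s[:,0]-x)<.004).any() else None) for x in (.064,.072,.08,.088,.096,.104,.112)])
cv2.imwrite('pics/s9.png',cv2.resize(c['image'][155:245,165:285,::-1],(800,600),interpolation=cv2.INTER_CUBIC))
```

```text
0.0873516968385156 0.08227779843556855 [ 0.59240487 -0.02374621  0.0248947 ] [ 2.88942638 -3.53841135  4.04776883] 0.01171928271144133
lip 27 [0.07772004 0.0175586  0.04403495] [0.09813186 0.0302102  0.04784766]
0.0 [0.134, 0.136, 0.135, 0.134, 0.136, 0.134, 0.134]
0.006 [0.134, 0.134, 0.135, 0.136, 0.134, 0.135, 0.135]
0.012 [0.134, 0.134, 0.135, 0.363, 0.361, 0.354, 0.134]
0.018 [0.134, 0.372, 0.368, 0.374, 0.371, 0.367, 0.359]
0.024 [0.134, 0.132, 0.381, 0.388, 0.387, 0.384, 0.379]
0.03 [0.135, 0.388, 0.389, 0.389, 0.389, 0.385, 0.381]
0.036 [0.135, 0.389, 0.389, 0.389, 0.389, 0.387, 0.381]
0.042 [0.365, 0.387, 0.389, 0.385, 0.385, 0.384, 0.377]
0.048 [0.367, 0.2, 0.385, 0.385, 0.384, 0.382, 0.378]
0.054 [0.134, 0.201, 0.386, 0.386, 0.384, 0.382, 0.378]
0.06 [0.128, 0.136, 0.386, 0.386, 0.386, 0.382, 0.38]
0.066 [0.134, 0.155, 0.386, 0.386, 0.386, 0.383, 0.379]
0.072 [0.161, 0.159, 0.385, 0.386, 0.386, 0.383, 0.379]
0.078 [None, None, 0.385, 0.386, 0.385, 0.383, 0.379]
0.084 [0.034, 0.037, 0.385, 0.386, 0.385, 0.384, 0.381]
```

View pics/s9.png

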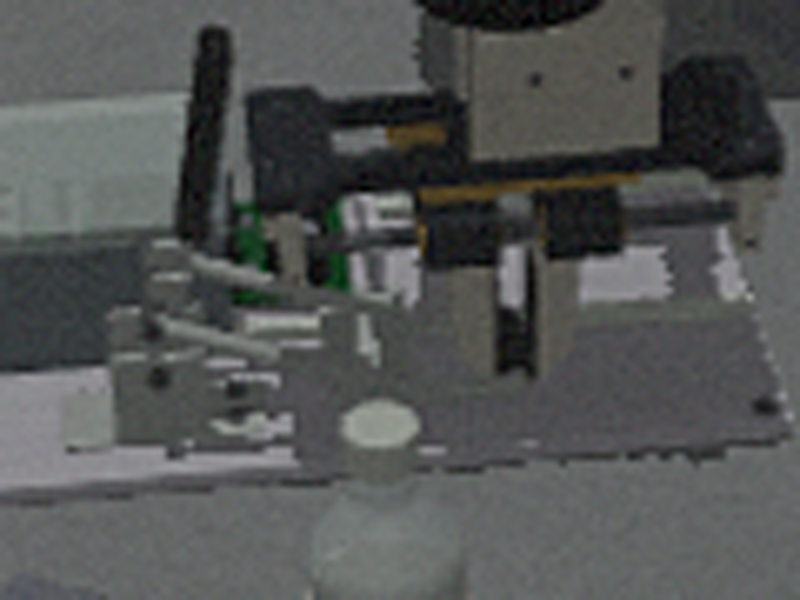

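The loop rests behind the keeper: the legs slope down to it at (330, 320) and the lever is upright at (205, 130). I let go and retreat up, then line up in front of the lever.

move_arm --pt "0 0 0 0 0 0" --pt "0 0 0 0 0 0" --pt "0 0 0 0 0 0" --fingers -0.48

```text
time: 25.38
tool_pos: [0.5913, -0.0228, 0.0237]
tool_rot: [-3.141, 0.002, -0.049]
contact_force: [0.3, -0.5, 0.1]
opening: 0.0237
grip_force: 0.0
```

move_arm --pt "0 0 -0.15 0 0 0" --pt "0 0 -0.4 0 0 0" --pt "0 0 -0.7 0 0 0" --pt "0 0 -1 0 0 0" --pt "0 0 -1 0 0 0"

```text
time: 26.0
tool_pos: [0.5937, -0.0234, 0.1277]
tool_rot: [3.141, -0.006, -0.049]
contact_force: [0.5, -0.2, -0.4]
opening: 0.0242
grip_force: 0.0
```

move_arm --pt "0 0 -0.17 0 0 0" --pt "0 0.2 -0.17 0 0 0" --pt "0 0.2 -0.17 0 0 0" --fingers -1

```text
time: 26.38
tool_pos: [0.5905, -0.0449, 0.1403]
tool_rot: [3.141, 0.001, -0.051]
contact_force: [-0.4, -0.1, 0.4]
opening: 0.0011
grip_force: 0.0
```

Run:
```python
from h import *
O=np.array([.501,-.1015]);Y=np.array([.0506,.9987]);X=np.array([.9987,-.0506])
o=robot.observe();t=o['tool_pos'][:2]-O;print(t@X,t@Y,o['tool_pos'],o['contact_force'],o['opening'])
c=cam('scene');P=pts(c);B=np.stack([(P[...,:2]-O)@X,(P[...,:2]-O)@Y,P[...,2]],-1);z=B[...,2];im=c['image'].astype(int)
d=(im.max(-1)<75)&(B[...,0]>.065)&(B[...,0]<.115)
q=B[d&(B[...,1]>.06)&(B[...,1]<.11)&(z>.02)&(z<.07)];print('rung',len(q),q.mean(0) if len(q) else '')
q=B[d&(B[...,1]>-.1)&(B[...,1]<0)&(z>.08)&(z<.19)];print('lever',len(q),q.min(0),q.max(0),np.polyfit(q[:,2],q[:,1],1))
q=B[(z>.025)&(z<.06)&(B[...,1]>.0)&(B[...,1]<.06)&(B[...,0]>.05)&(B[...,0]<.115)]
for x in np.arange(.056,.115,.006):
    s=q[abs(q[:,0]-x)<.003];s=s[s[:,1].argsort()];print(round(x,3),[(int(a*1000),int(b*1000)) for a,b in s[::2,1:]])
```

```text
0.08656708276636868 0.06104620272422767 [ 0.59054688 -0.0449113   0.14031358] [-0.37049434 -0.13534799  0.44083867] 0.0010710004212316129
rung 53 [0.08908756 0.08379504 0.03924274]
lever 183 [ 0.0784281  -0.03876385  0.0800611 ] [ 0.09761807 -0.0149369   0.17642541] [ 0.17831461 -0.05119624]
0.056 [(7, 51), (13, 28), (17, 48), (22, 48), (39, 26), (42, 38)]
0.062 [(1, 50), (1, 55), (4, 52), (6, 50), (9, 45), (11, 47), (13, 30), (14, 49), (16, 27), (16, 49), (19, 46), (21, 43), (27, 43), (29, 43), (32, 40), (32, 44), (34, 28), (34, 42), (36, 38), (37, 39), (39, 28), (39, 38), (42, 40), (45, 40), (49, 32), (50, 37), (52, 31), (55, 34), (57, 35)]
0.068 [(9, 50), (13, 48), (33, 29), (41, 39), (44, 38), (57, 33)]
0.074 [(15, 27), (18, 49), (23, 50), (28, 50), (33, 32), (38, 33), (46, 39)]
0.08 [(17, 40), (17, 43), (20, 49), (25, 50), (28, 49), (35, 31), (40, 30), (40, 39), (43, 40), (45, 37)]
0.086 [(17, 51), (19, 49), (22, 50), (25, 52), (27, 49), (29, 34), (30, 51), (32, 33), (37, 29), (39, 31), (42, 40)]
0.092 [(13, 25), (16, 26), (19, 50), (23, 25), (27, 49), (29, 48), (39, 32), (44, 40), (47, 39)]
0.098 [(15, 27), (18, 32), (19, 47), (20, 25), (20, 32), (21, 48), (21, 53), (23, 45), (24, 48), (26, 47), (28, 26), (28, 46), (41, 37), (41, 40), (43, 42)]
0.104 [(43, 40), (48, 38)]
0.11 [(0, 50), (1, 55), (3, 48), (5, 51), (8, 49), (8, 53), (10, 50), (10, 52), (13, 50), (15, 46), (17, 45), (18, 50), (20, 47), (22, 42), (22, 47), (25, 41), (27, 44), (30, 43), (32, 38), (32, 39), (34, 37), (35, 42), (37, 39), (37, 42), (39, 40), (42, 37), (42, 41), (45, 40), (47, 34), (49, 32), (50, 37), (52, 35), (54, 32), (55, 37), (57, 30), (59, 32)]
```

Bar seats on the foot at y ≈ 43 mm, about 13 mm beyond the lip edge (30 mm). The lever is at about 1.75 rad. Now I press the lever over.

move_arm --pt "0 0.3 0 0 0 0" --pt "0 0.5 0 0 0 0" --pt "0 0.6 0 0 0 0" --pt "0 0.68 0 0 0 0" --pt "0 0.76 -0.01 0 0 0" --pt "0 0.83 -0.01 0 0 0" --pt "0 0.9 -0.01 0 0 0"

```text
time: 27.3
tool_pos: [0.5868, -0.1332, 0.1424]
tool_rot: [3.142, -0.0, -0.048]
contact_force: [-0.1, 0.9, 1.3]
opening: 0.0005
grip_force: 0.5
```

move_arm --pt "0 0.08 0 0 0 0" --pt "0 0.16 0 0 0 0" --pt "0 0.25 0.025 0 0 0" --pt "0 0.35 0.055 0 0 0" --pt "0 0.445 0.09 0 0 0"

```text
time: 27.92
tool_pos: [0.5845, -0.1783, 0.1331]
tool_rot: [3.141, -0.0, -0.049]
contact_force: [-0.0, 0.9, 1.5]
opening: 0.0005
grip_force: 0.7
```

Run:
```python
from h import *
O=np.array([.501,-.1015]);Y=np.array([.0506,.9987]);X=np.array([.9987,-.0506])
o=robot.observe();t=o['tool_pos'][:2]-O;print(t@X,t@Y,o['tool_pos'],o['contact_force'])
c=cam('scene');P=pts(c);B=np.stack([(P[...,:2]-O)@X,(P[...,:2]-O)@Y,P[...,2]],-1);z=B[...,2];im=c['image'].astype(int)
d=(im.max(-1)<75)&(B[...,0]>.065)&(B[...,0]<.115)
q=B[d&(B[...,1]>.05)&(B[...,1]<.11)&(z>.02)&(z<.07)];print('rung',len(q),q.mean(0) if len(q) else '')
q=B[d&(B[...,1]>-.2)&(B[...,1]<-.05)&(z>.06)&(z<.19)];print('lever',len(q),q.min(0),q.max(0),np.polyfit(q[:,2],q[:,1],1))
q=B[(z>.044)&(z<.06)&(B[...,1]>.0)&(B[...,1]<.06)&(B[...,0]>.075)&(B[...,0]<.098)];print('lip',q.min(0),q.max(0))
q=B[(z>.025)&(z<.042)&(B[...,1]>.03)&(B[...,1]<.06)&(B[...,0]>.075)&(B[...,0]<.098)];print('bar',len(q),np.round(q[q[:,1].argsort()][:,1:]*1000).astype(int).tolist())
```

```text
0.08727336104351159 -0.07248852485152148 [ 0.58449515 -0.17831324  0.13307282] [-0.00612652  0.91652021  1.54686081]
rung 41 [0.08683205 0.069722   0.04255518]
lever 299 [ 0.07026468 -0.10627545  0.06058998] [ 0.11429972 -0.05114964  0.18960393] [-0.24382056 -0.04696148]
lip [0.07565263 0.01736011 0.04633227] [0.09788969 0.03012198 0.05235431]
bar 32 [[31, 40], [32, 39], [32, 40], [33, 39], [34, 31], [34, 31], [35, 31], [35, 32], [36, 31], [36, 32], [37, 31], [37, 32], [37, 34], [38, 31], [39, 31], [39, 32], [40, 33], [40, 30], [41, 31], [41, 31], [42, 32], [43, 31], [43, 30], [43, 33], [44, 31], [44, 33], [45, 30], [45, 33], [46, 32], [46, 31], [47, 31], [47, 33]]
```

Bar is drawn in under the lip; I go on pressing.

move_arm --pt "0 0.09 0.05 0 0 0" --pt "0 0.17 0.105 0 0 0" --pt "0 0.25 0.17 0 0 0" --pt "0 0.32 0.245 0 0 0" --pt "0 0.385 0.32 0 0 0" --pt "0 0.435 0.4 0 0 0" --pt "0 0.48 0.5 0 0 0"

```text
time: 28.85
tool_pos: [0.5822, -0.2259, 0.0827]
tool_rot: [3.141, -0.0, -0.049]
contact_force: [0.1, 0.6, 2.3]
opening: 0.0006
grip_force: 0.6
```

move_arm --pt "0 0.035 0.09 0 0 0" --pt "0 0.06 0.18 0 0 0" --pt "0 0.08 0.24 0 0 0" --pt "0 0.08 0.28 0 0 0" --pt "0 0.08 0.3 0 0 0"

```text
time: 29.48
tool_pos: [0.5818, -0.2334, 0.0541]
tool_rot: [3.141, 0.0, -0.049]
contact_force: [-4.9, 2.5, 13.3]
opening: 0.0004
grip_force: 7.0
```

move_arm --pt "0 0 0.005 0 0 0" --pt "0 0 0.01 0 0 0" --pt "0 0 0 0 0 0" --pt "0 0 -0.3 0 0 0" --pt "0 0 -0.7 0 0 0" --pt "0 0 -1 0 0 0"

```text
time: 30.22
tool_pos: [0.5823, -0.2334, 0.1551]
tool_rot: [3.141, -0.002, -0.049]
contact_force: [0.2, 0.0, 0.6]
opening: 0.0008
grip_force: 0.0
```

move_arm --pt "-0.2 0.1 -0.4 0 0 0" --pt "-0.5 0.3 -1 0 0 0" --pt "-1 0.6 -1 0 0 0" --pt "-1 1 -1 0 0 0" --pt "-1 1 -1 0 0 0"

```text
time: 30.85
tool_pos: [0.4763, -0.3306, 0.2534]
tool_rot: [3.141, -0.001, -0.052]
contact_force: [-0.2, -0.1, 0.1]
opening: 0.0006
grip_force: 0.0
```

Run:
```python
from h import *
O=np.array([.501,-.1015]);Y=np.array([.0506,.9987]);X=np.array([.9987,-.0506])
c=cam('scene');P=pts(c);B=np.stack([(P[...,:2]-O)@X,(P[...,:2]-O)@Y,P[...,2]],-1);z=B[...,2];im=c['image'].astype(int)
d=(im.max(-1)<75)&(B[...,0]>.06)&(B[...,0]<.115)
q=B[d&(B[...,1]>.03)&(B[...,1]<.11)&(z>.02)&(z<.08)];print('rung',len(q),q.mean(0) if len(q) else '')
q=B[d&(B[...,1]<-.08)&(B[...,1]>-.2)&(z>.035)];print('lever',len(q),q.min(0),q.max(0))
q=B[(z>.044)&(z<.06)&(B[...,1]>.0)&(B[...,1]<.06)&(B[...,0]>.075)&(B[...,0]<.098)];print('lip',q.min(0),q.max(0))
cv2.imwrite('pics/s10.png',cv2.resize(c['image'][60:300,100:420,::-1],(800,600),interpolation=cv2.INTER_CUBIC))
print(robot.observe()['contact_force'])
```

```text
rung 41 [0.08598612 0.06022643 0.05510179]
lever 261 [ 0.07333118 -0.18433708  0.03661068] [ 0.09923874 -0.08002595  0.05657127]
lip [0.07525958 0.0117097  0.04660056] [0.09737874 0.05980485 0.05767134]
[ 0.71315269  0.01048574 -0.19229485]
```

View pics/s10.png

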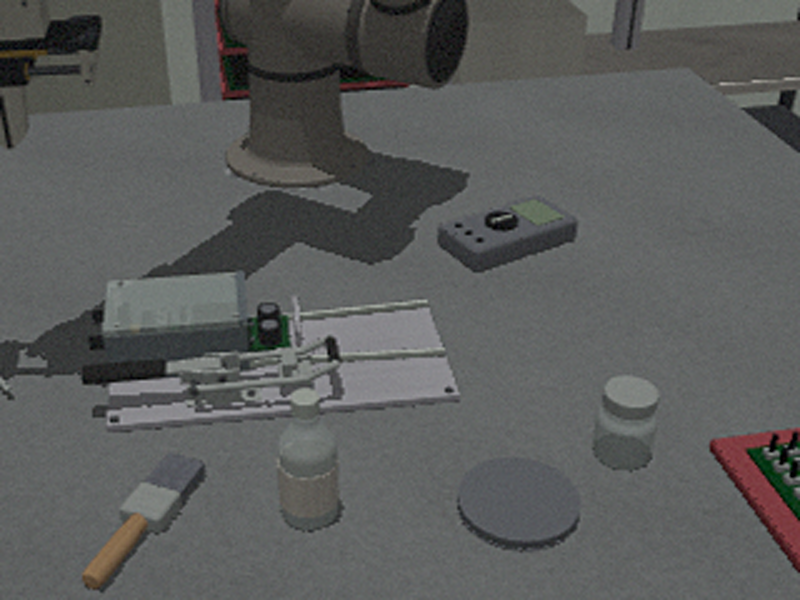

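The lever lies flat at (125, 370) with its top at about 55 mm. The loop is hooked on the keeper at (290, 360), the carrier is drawn about 6 mm further in, and nothing else has moved.

```bash
python3 -c "
from cell import robot
print(robot.hand_in())"
```

```text
the job is handed in; nothing more can be done
None
```

The carrier is loaded in the test bay and drawn home onto the contacts, the draw latch is shut flat over centre with its loop hooked on the keeper, and the job was handed in at about 31 s of the 72 s allowed; the hand-in returned no verdict.

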